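# Tamp the ballast slugs level in the test cart's ballast box

## Robot

A 6-joint arm with a two-finger parallel gripper is mounted at the origin on the work surface. World frame = base frame: x ahead of the robot, y to its left, z up, the work surface at z = 0. Lengths are in m, angles in rad, forces in N, time in s.
With the tool pointing down it reaches from about 0.225 to 0.875 m from the base axis. Payload 3.4 kg.
Tool frame: the origin (TCP) lies between the finger pads; the fingertips stand 11 mm ahead of it and the grasp point (between the pads) lies 8 mm behind it (tips_ahead is the distance from the TCP to the fingertips, in m); z points along the fingers, x is the direction in which the jaws open and shut, and the axes are right-handed (so a half turn about z gives the same grasp; the last joint's range is limited). The gripper opens to 85 mm and grips with 20 to 120 N. Pads are 22 mm wide; open, the fingers measure 114 mm over their backs; the gripper's body (76 mm by 85 mm) begins 54 mm behind the grasp point. The pads swing forward as they close: fully open they stand 13 mm farther back than shut.
Start: joints at [1.191, 0.276, 1.505, -0, 1.361, -0.121], TCP at [0.147, 0.556, 0.242] pointing down, gripper open.
Joint ranges: [-2.89, 2.89], [-0.75, 2.08], [0.22, 2.7], [-1.18, 4.32], [0.11, 2.71], [-2.7, 2.7]. Speed limits (rad/s): [2.57, 2.57, 3.14, 3.14, 3.14, 3.14].

## Interface

Orientations are given as a unit quaternion [w, x, y, z].
In Python, from rig import get_state, get_image, sign_off, masks_of, tips_ahead gives the robot as it stands.
- The arm moves only by the tool play_rows, never from a script. Its argument "series" is a list of rows, each an object of numbers: "fingers": the closure, from -1 (fully open) to 1 (shut); "dx", "dy", "dz": the shift along the world's x, y, z in mm; "turn": the turn about the world's z in rad. A call has 1 to 20 rows; each row shifts and turns the pose as measured when the row begins; what a row does not reach is not made up. A row lasts 1/12 s, in which the tool goes at most 41.7 mm and 7.16 degrees, less where a joint would pass 70% of its speed; a pose out of reach is approached as far as the arm can. A call with a gripper value outside its range is refused whole. The fingers move at their own pace and stop on an object; "squeeze" is the grip in N (left out, the last holds). Time passes only in rows, so rows that do not move let the fingers close. It gives the time, the measured TCP pose, the force and the opening at its end, in the units of the state.
- get_state(): the state, without advancing time (a new reading comes with each control period).
- get_image(name): name is "scene" or "top"; returns a dict with "pixels" (384x512x3 uint8, red, green, blue), "vfov" (degrees; the focal length in pixels is half the picture's height over the tangent of half this angle, whatever the lens; pixels are square), "cx", "cy" (the principal point, pixels), "rvec" (rotation vector, rad) and "tvec" (3), from world to camera coordinates, as OpenCV has them. Camera axes: x right, y down, z forward; pixel columns grow to the right and rows downward; lengths in m; the calibration is good to about 2 mm. A picture is of the moment at which its call begins. There is no depth.
- sign_off(): hands the job in, once; it reports no verdict.
Trained networks look in a picture, given as the dict that the camera call returned (one of the last four; its "shot" number tells which), for a name from the list of things; names that differ only in an ending like _2 or _b are one class to them, and where a whole thing is asked for, a point or a joint stands for the part that bears it (a point fixed in the world has none). Each returns a list of dicts, best first, with "p" (0 to 1); they miss things now and then, are a little off and sometimes report something else, mostly with a low value. They report only what shows in the picture. A call takes as long as a camera call. They do not tell look-alikes from the thing itself.
- masks_of(picture, label): "region" (384x512 bool, what is visible of it) and "xy" ([column, row] in pixels, amid what is visible of it).
The state is a dict: "clock": time; "qpos": joint angles; "qd": joint speeds; "effort": joint torques, N m; "position": TCP position; "ee_rot": TCP orientation; "contact_force": force on the tool from outside, world axes, zero at the start; "moment": the same for the moment, N m; "width": finger opening in m.
Only numpy, scipy, OpenCV 4.12 (cv2) and the standard library are available. Lean on these libraries where they do the work, as an engineer would, in place of code of your own. Each camera call takes 0.05 s, during which the arm holds its last target. There are 200 camera calls.

## Task

In the white ballast box two slugs sit heaped on top of the six others. Take the tamper, press with its flat plate until all eight slugs lie flat on the box's floor in one level layer, then stand the tamper back upright on its plywood board and let go. Work the slugs only with the tamper, not with the fingers, and leave the other things on the bench alone.

Things in the scene. Friction and masses are not known exactly. Their poses are not given: they have to be found in the camera images.
- box: White plywood ballast box, open on top, fixed to the bench. Outside 146 mm (its x) by 196 mm (its y), 38 mm high; walls 8 mm, floor 6 mm thick, so inside 130 x 180 mm and 32 mm deep. Origin at the centre of its underside, z up. It may stand on the left or right of the bench and be turned.
- board: Bare plywood rest board of the tamper, fixed, 130 x 130 mm, 12 mm thick. Origin at the centre of its underside; its top is 12 mm higher.
- tamper: Hand tamper, 0.3 to 0.5 kg, standing on the board: flat steel plate 64 x 64 mm, 10 mm thick, with a round boss (40 mm across, to 16 mm high) and on its centre an upright wooden post, 26 x 26 mm, reaching 126 mm above the plate's underside, its faces square to x and y. Origin at the centre of the plate's underside, z up along the post. Grip the post from above across two faces.
- slug1: Smooth, oiled cast-iron ballast slug, 150 g, friction about 0.26: round, 34 mm across the middle, 26 mm high, both ends bevelled (7 mm inward over 10 mm of height) to flat faces 20 mm across. Origin at its centre, 13 mm from either flat face; z along its axis. Flat on the box's floor its origin is 19 mm above the box's origin and its top 6 mm below the rim.
- slug2: Cast-iron slug like slug1, lying on the floor of the box.
- slug3: Cast-iron slug like slug1, lying on the floor of the box.
- slug4: Cast-iron slug like slug1, lying on the floor of the box.
- slug5: Cast-iron slug like slug1, lying on the floor of the box.
- slug6: Cast-iron slug like slug1, lying on the floor of the box.
- slug7: Slug of slug1's shape and size in aluminium, 50 g, heaped at the start in the hollow between three iron slugs (one trio in each half of the box's length), its origin about 36 to 38 mm above the box's origin, its top 11 to 13 mm above the rim. Pressed straight down near its centre it wedges the three apart, mostly at 3 to 20 N, and sinks to the floor.
- slug8: Slug of slug1's shape and size in aluminium, 50 g, heaped at the start in the hollow between three iron slugs (one trio in each half of the box's length), its origin about 36 to 38 mm above the box's origin, its top 11 to 13 mm above the rim. Pressed straight down near its centre it wedges the three apart, mostly at 3 to 20 N, and sinks to the floor.
- weight_big: Bystander: dark round weight with a strap, 90 mm across, 40 mm high. Origin at the centre of its underside.
- weight_small: Bystander: smaller dark round weight, 64 mm across, 32 mm high. Origin under its centre.
- vblock: Bystander: steel V-block, about 50 x 70 mm, 70 mm high. Origin under its centre.
- tape_roll: Bystander: red roll of tape, 72 mm across, 22 mm high. Origin under its centre.
- profile: Bystander: length of aluminium profile lying along its y, 30 x 150 mm, 30 mm high. Origin under its centre.
There are look-alikes about, which are no part of the job. There is more than one size of the box; the job needs the larger.

How it is judged:
By the outcome, as a careful person would: the job done as asked, in the order asked, and still so for the second after the job is handed in, with the robot touching nothing.
It also fails if it takes over 51 s, if anything falls off the work surface, if the arm or the gripper's body presses on something with over 40 N, if the wrist force passes 120 N, or if a joint passes its speed limit or range.

## Working session

There is one attempt and no reset: what is moved stays moved. The work goes in short steps, Python scripts to look and compute and a tool call to move; the robot and the scene stay as the last step left them, time stands still between calls to the robot, and variables do not carry over. Pictures are saved under pics/ and viewed, about 8 in all and at most 12, crops included, and the job is handed in when it is done.

Besides the shell and the picture viewer there is one more tool, called after "Emit:" as name(argument=value, ...) on one line, values as JSON. play_rows: Moves the arm, as the interface text tells. Its arguments: {"type":"object","properties":{"series":{"type":"array"},"squeeze":{"type":"number"}},"required":["series"]}

```bash
mkdir -p pics; ls; cat > h.py <<'E'
import numpy as np, cv2
from rig import *
def cam(im):
    f=im["pixels"].shape[0]/2/np.tan(np.radians(im["vfov"])/2)
    K=np.array([[f,0,im["cx"]],[0,f,im["cy"]],[0,0,1]]); R=cv2.Rodrigues(np.array(im["rvec"],float))[0]
    return K,R,np.array(im["tvec"],float).ravel()
def back(im,px,z):
    K,R,t=cam(im); d=R.T@np.linalg.inv(K)@np.array([px[0],px[1],1.]); c=-R.T@t
    return c+d*(z-c[2])/d[2]
def proj(im,P):
    K,R,t=cam(im); q=(K@(R@np.atleast_2d(P).T+t[:,None])).T; return q[:,:2]/q[:,2:]
def tri(ims,pxs):
    A=[];b=[]
    for im,p in zip(ims,pxs):
        K,R,t=cam(im); M=K@np.c_[R,t]
        for i in (0,1):
            r=p[i]*M[2]-M[i]; A.append(r[:3]); b.append(-r[3])
    return np.linalg.lstsq(np.array(A),np.array(b),rcond=None)[0]
def save(im,n,crop=None,s=1):
    p=im["pixels"][:,:,::-1]
    if crop: p=p[crop[1]:crop[3],crop[0]:crop[2]]
    cv2.imwrite("pics/"+n,cv2.resize(p,None,fx=s,fy=s,interpolation=cv2.INTER_CUBIC))
E
python3 - <<'E'
from h import *
print(get_state())
for n in ("scene","top"):
    im=get_image(n); save(im,n+"0.png",None,1.5)
    print(n,im["vfov"],im["tvec"],-cam(im)[1].T@cam(im)[2])
    for l in ("box","board","tamper","slug1","slug7"):
        for m in masks_of(im,l): print(l,round(m["p"],2),np.round(m["xy"]),m["region"].sum(),np.round(back(im,m["xy"],0.03),3))
E
```

```text
pics
{'clock': 0.0, 'qpos': array([ 1.19101223e+00,  2.76581396e-01,  1.50614850e+00,  1.39369074e-05,
        1.36067865e+00, -1.21006620e-01]), 'qd': array([-3.13944624e-04,  1.59465262e-03,  2.00685009e-03, -8.55863116e-05,
       -1.38361907e-03,  3.62141784e-05]), 'effort': array([ 1.23243422e-03, -4.16784489e+01, -2.45798081e+01, -1.86108837e-04,
        1.12982641e-02, -1.10604219e-07]), 'position': array([0.14695575, 0.5553766 , 0.24144131]), 'ee_rot': array([ 4.57050576e-04,  7.92433189e-01,  6.09958045e-01, -7.84553549e-04]), 'contact_force': array([0.72217326, 0.36256976, 0.05688156]), 'moment': array([-0.01443927,  0.02602284,  0.04389978]), 'width': 0.08498255486781654}
scene 46.97582892936668 [ 0.32987914 -0.23246965  1.6384581 ] [1.2863666  0.66331669 0.86757089]
box 0.71 [265. 142.] 999 [ 0.34  -0.164  0.03 ]
box 0.66 [227. 188.] 54 [ 0.596 -0.098  0.03 ]
box 0.46 [222. 163.] 76 [ 0.514 -0.196  0.03 ]
board 0.81 [300. 240.] 1186 [0.631 0.201 0.03 ]
tamper 0.9 [297. 225.] 802 [0.591 0.16  0.03 ]
slug1 0.62 [223. 165.] 96 [ 0.52  -0.186  0.03 ]
slug1 0.61 [232. 176.] 10
[... 799 characters left out ...]
 -0.087  0.03 ]
slug1 0.55 [311. 209.] 104 [ 0.518 -0.152  0.03 ]
slug1 0.55 [321. 206.] 119 [ 0.526 -0.18   0.03 ]
slug1 0.54 [302. 193.] 73 [ 0.562 -0.127  0.03 ]
slug1 0.52 [287. 189.] 107 [ 0.572 -0.085  0.03 ]
slug1 0.46 [330. 214.] 112 [ 0.504 -0.204  0.03 ]
slug1 0.4 [321. 197.] 67 [ 0.55 -0.18  0.03]
slug7 0.74 [196. 176.] 548 [0.606 0.171 0.03 ]
slug7 0.64 [288. 207.] 118 [ 0.523 -0.087  0.03 ]
slug7 0.55 [311. 209.] 104 [ 0.518 -0.152  0.03 ]
slug7 0.55 [321. 206.] 119 [ 0.526 -0.18   0.03 ]
slug7 0.54 [302. 193.] 73 [ 0.562 -0.127  0.03 ]
slug7 0.52 [287. 189.] 107 [ 0.572 -0.085  0.03 ]
slug7 0.46 [330. 214.] 112 [ 0.504 -0.204  0.03 ]
slug7 0.4 [321. 197.] 67 [ 0.55 -0.18  0.03]
```

View pics/scene0.png

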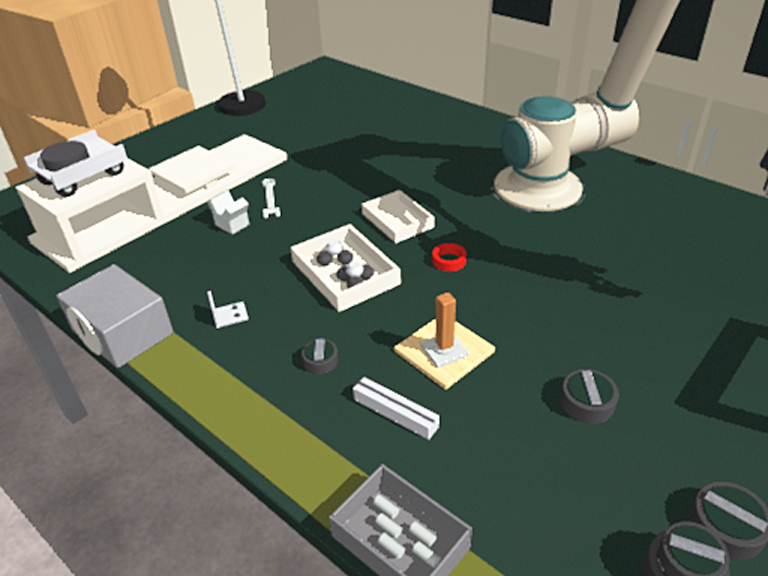

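View pics/top0.png

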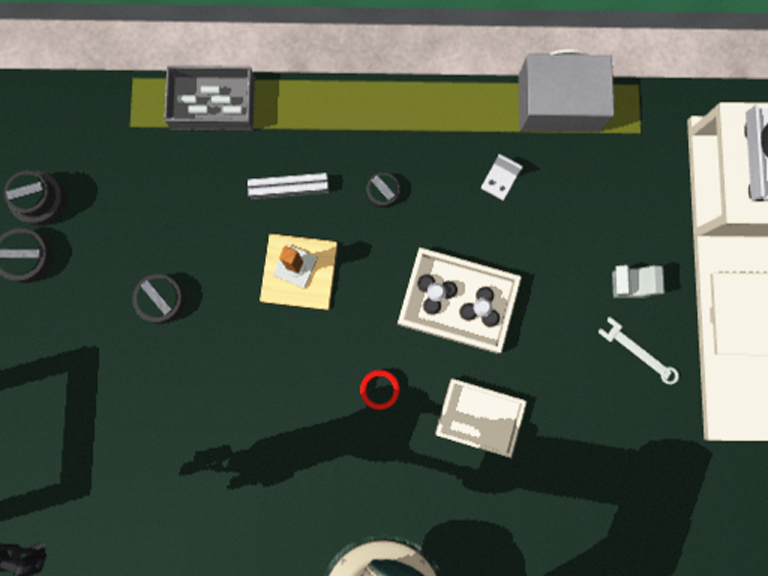

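The scene shows the tamper on its board at about (297,225) in the scene picture and (199,177) in the top picture. The large box with heaped slugs is at (306,201) in top. The smaller look-alike box, at (321,278), is empty. The grey tray with rollers at (140,65) and the wrong-sized weights are not part of the job. I'll now rectify the top view for a close check and measurement.

```bash
cat >> h.py <<'E'
def rect(im,x0,x1,y0,y1,z,s=1000):
    # row = decreasing x, col = decreasing y ; s px per m
    W=int(round((y1-y0)*s)); H=int(round((x1-x0)*s))
    dst=np.float32([[0,0],[W,0],[W,H],[0,H]])
    src=proj(im,[[x1,y1,z],[x1,y0,z],[x0,y0,z],[x0,y1,z]]).astype(np.float32)
    return cv2.warpPerspective(im["pixels"][:,:,::-1],cv2.getPerspectiveTransform(src,dst),(W,H),flags=cv2.INTER_CUBIC)
E
python3 - <<'E'
from h import *
top=get_image("top"); sc=get_image("scene")
out=[]
for im in (top,sc):
    a=rect(im,.42,.68,-.27,-.01,.038,1500); b=rect(im,.47,.73,.02,.28,.022,1500)
    out.append(np.hstack([a,b]))
cv2.imwrite("pics/rect.png",cv2.resize(np.vstack(out),(780,780))[:,:]) if 0 else [cv2.imwrite(f"pics/rect{i}.png",o) for i,o in enumerate(out)]
for im,n in ((top,"top"),(sc,"scene")):
    m=max((m for m in masks_of(im,"box") ),key=lambda m:-np.hypot(*(back(im,m["xy"],.03)[:2]-[.54,-.14])))["region"]
    c=np.argwhere(m)[:,::-1]
    P=np.array([back(im,p,.038)[:2]*1000 for p in c],np.float32)
    r=cv2.minAreaRect(P); print(n,"box",r)
    hsv=cv2.cvtColor(im["pixels"],cv2.COLOR_RGB2HSV)
    mt=masks_of(im,"tamper")[0]["region"]
    o=mt&(hsv[...,1]>120)&(hsv[...,0]<16)
    print(n,"post px",np.argwhere(o)[:,::-1].min(0),np.argwhere(o)[:,::-1].max(0),o.sum())
E
```

```text
top box ((540.800537109375, -134.74337768554688), (200.06748962402344, 153.49630737304688), 75.0907211303711)
top post px [187 164] [201 180] 162
scene box ((554.03515625, -121.88113403320312), (238.4928741455078, 164.76986694335938), 74.1987075805664)
scene post px [291 195] [303 232] 422
```

View pics/rect0.png

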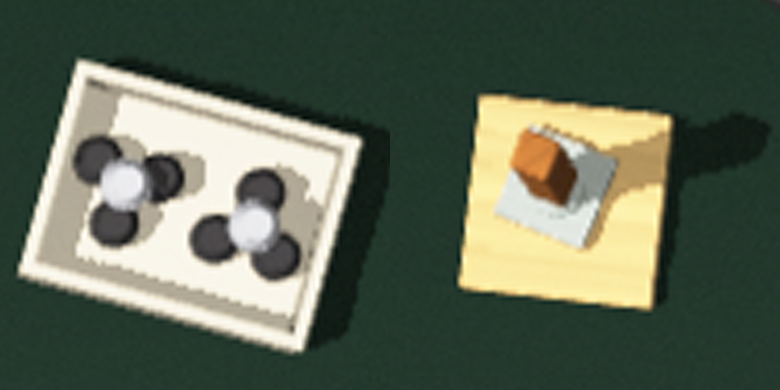

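View pics/rect1.png

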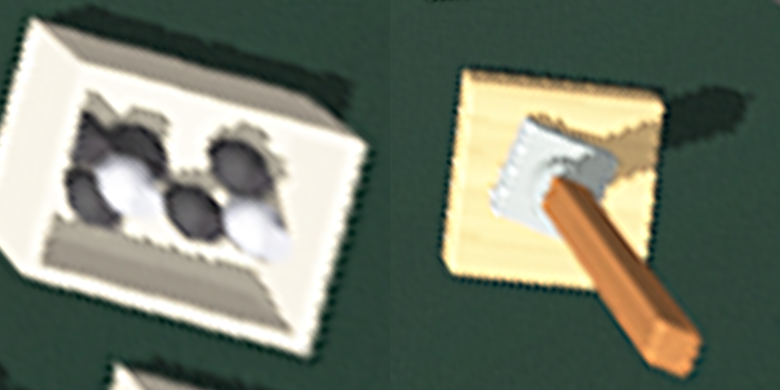

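The close crop confirms the choices: the large box (rim about 195 × 148 mm) holds two bright aluminium slugs heaped on dark ones, and the single tamper stands on the board. Next I'll fit both poses over the two views.

```bash
cat >> h.py <<'E'
from scipy.optimize import minimize
def boxpts(sx,sy,z0,z1): return np.array([[a*sx/2,b*sy/2,z] for a in(-1,1) for b in(-1,1) for z in(z0,z1)])
def place(P,x,y,z,yaw):
    c,s=np.cos(yaw),np.sin(yaw); return P@np.array([[c,s,0],[-s,c,0],[0,0,1]])+[x,y,z]
def fit(ims,masks,parts,p0,step,S=4):
    def cost(p):
        e=0
        for im,m in zip(ims,masks):
            sil=np.zeros((384*S,512*S),np.uint8)
            for P in parts:
                q=(proj(im,place(P,*p))+.5)*S
                cv2.fillConvexPoly(sil,cv2.convexHull(q.astype(np.int32)),1)
            sil=cv2.resize(sil.astype(np.float32),(512,384),interpolation=cv2.INTER_AREA)
            e+=np.abs(sil-m).sum()
        return e
    sim=np.array([p0]+[np.array(p0)+np.eye(len(p0))[i]*step[i] for i in range(len(p0))])
    r=minimize(cost,p0,method="Nelder-Mead",options=dict(initial_simplex=sim,xatol=1e-5,fatol=.1,maxiter=400)); return r.x,r.fun
E
python3 - <<'E'
from h import *
top=get_image("top"); sc=get_image("scene"); ims=[top,sc]
tam=[boxpts(.064,.064,0,.010),boxpts(.026,.026,.01,.126)]
bx=[boxpts(.146,.196,0,.038)]
net=[masks_of(i,"tamper")[0]["region"] for i in ims]
col=[]
for im,m in zip(ims,net):
    h=cv2.cvtColor(im["pixels"],cv2.COLOR_RGB2HSV).astype(int)
    roi=np.zeros((384,512),np.uint8); q=np.vstack([proj(im,place(t*[1.2,1.2,1],.607,.169,.012,-.38)) for t in tam]).astype(np.int32)
    cv2.fillConvexPoly(roi,cv2.convexHull(q),1)
    c=(roi>0)&(((h[...,1]>125)&(h[...,0]<16))|((h[...,1]<60)&(h[...,2]>90))); col.append(c)
    print(m.sum(),c.sum())
for ms,n in ((net,"net"),(col,"col")):
    for k in ([0],[1],[0,1]):
        print(n,k,fit([ims[i] for i in k],[ms[i] for i in k],tam,[.607,.169,.012,-.38],[.006,.006,.004,.1]))
bm=[]
for im in ims:
    bm.append(min(masks_of(im,"box")+masks_of(im,"slug1"),key=lambda m:np.hypot(*(back(im,m["xy"],.03)[:2]-[.543,-.137]))+ (m["region"].sum()<1500))["region"])
print([b.sum() for b in bm])
# bright white colour mask incl. slugs: fill hull
for k in ([0],[1],[0,1]): 
    hull=[]
    for i in k:
        m=np.zeros((384,512),np.uint8); cv2.fillConvexPoly(m,cv2.convexHull(np.argwhere(bm[i])[:,::-1].astype(np.int32)),1); hull.append(m)
    print("box",k,fit([ims[i] for i in k],hull,bx,[.543,-.137,0,-.265],[.006,.006,.004,.05]))
# aluminium slugs
P=[]
for im in ims:
    g=np.array([p[:3] for p in []]); 
    for c in ((.557,-.091,.04),(.528,-.179,.04)):
        u=proj(im,c)[0]; x0,y0=(u-11).astype(int); w=im["pixels"][y0:y0+22,x0:x0+22].astype(int)
        b=w[...,2]-w[...,0]; m=(b>6)&(w.sum(-1)>380); n,l,s,ce=cv2.connectedComponentsWithStats(m.astype(np.uint8))
        j=1+np.argmax(s[1:,4]); print(u,ce[j]+[x0,y0],s[j]); P.append(ce[j]+[x0,y0])
for i in (0,1): print("slug",tri(ims,[P[i],P[i+2]]))
E
```

```text
534 507
765 839
net [0] (array([ 0.60471887,  0.17041615,  0.01342615, -0.36100938]), np.float64(32.75))
net [1] (array([ 0.60493135,  0.16941275,  0.01554264, -0.43519552]), np.float64(97.75))
net [0, 1] (array([ 0.60459972,  0.17026648,  0.0138783 , -0.39635383]), np.float64(135.625))
col [0] (array([ 0.60560878,  0.16987478,  0.01360263, -0.37679279]), np.float64(56.0))
col [1] (array([ 0.60608555,  0.17130202,  0.01416955, -0.42350408]), np.float64(107.125))
col [0, 1] (array([ 0.60568418,  0.17027393,  0.01402028, -0.38787615]), np.float64(164.4375))
[np.int64(3070), np.int64(1951)]
box [0] (array([ 0.5434955 , -0.13558943,  0.00393575, -0.28882284]), np.float64(214.5625))
box [1] (array([ 0.54291683, -0.13688401,  0.00407889, -0.2845876 ]), np.float64(95.75))
box [0, 1] (array([ 0.54354606, -0.13596828,  0.00480421, -0.29099961]), np.float64(312.5))Traceback (most recent call last):
  File "<stdin>", line 33, in <module>
    return _wrapfunc(a, 'argmax', axis=axis, out=out, **kwds)
    return bound(*args, **kwds)
ValueError: attempt to get argmax of an empty sequence
```

Emit:
play_rows(series=[{"fingers": -1, "dx": 28, "dy": -24, "turn": -0.04}, {"fingers": -1, "dx": 28, "dy": -24, "turn": -0.04}, {"fingers": -1, "dx": 28, "dy": -24, "turn": -0.04}, {"fingers": -1, "dx": 28, "dy": -24}, {"fingers": -1, "dx": 28, "dy": -24}, {"fingers": -1, "dx": 28, "dy": -24}, {"fingers": -1, "dx": 28, "dy": -24}, {"fingers": -1, "dx": 28, "dy": -24}, {"fingers": -1, "dx": 28, "dy": -24}, {"fingers": -1, "dx": 28, "dy": -24}, {"fingers": -1, "dx": 28, "dy": -24}, {"fingers": -1, "dx": 28, "dy": -24}, {"fingers": -1, "dx": 28, "dy": -24}, {"fingers": -1, "dx": 28, "dy": -24}, {"fingers": -1, "dx": 0, "dy": 0}], squeeze=80)

```text
invalid input at $.series[0]: expected keys fingers, dx, dy, dz, turn
```

Emit:
play_rows(series=[{"fingers": -1, "dx": 28, "dy": -24, "dz": 0, "turn": -0.04}, {"fingers": -1, "dx": 28, "dy": -24, "dz": 0, "turn": -0.04}, {"fingers": -1, "dx": 28, "dy": -24, "dz": 0, "turn": -0.04}, {"fingers": -1, "dx": 28, "dy": -24, "dz": 0, "turn": 0}, {"fingers": -1, "dx": 28, "dy": -24, "dz": 0, "turn": 0}, {"fingers": -1, "dx": 28, "dy": -24, "dz": 0, "turn": 0}, {"fingers": -1, "dx": 28, "dy": -24, "dz": 0, "turn": 0}, {"fingers": -1, "dx": 28, "dy": -24, "dz": 0, "turn": 0}, {"fingers": -1, "dx": 28, "dy": -24, "dz": 0, "turn": 0}, {"fingers": -1, "dx": 28, "dy": -24, "dz": 0, "turn": 0}, {"fingers": -1, "dx": 28, "dy": -24, "dz": 0, "turn": 0}, {"fingers": -1, "dx": 28, "dy": -24, "dz": 0, "turn": 0}, {"fingers": -1, "dx": 28, "dy": -24, "dz": 0, "turn": 0}, {"fingers": -1, "dx": 28, "dy": -24, "dz": 0, "turn": 0}, {"fingers": -1, "dx": 0, "dy": 0, "dz": 0, "turn": 0}], squeeze=80)

```text
clock: 2.55
position: [0.5534, 0.2037, 0.2435]
ee_rot: [-0.001, 0.827, 0.562, 0.004]
contact_force: [1.1, 0.7, 0.3]
width: 0.0853
```

Emit:
play_rows(series=[{"fingers": -1, "dx": 25, "dy": -16, "dz": 0, "turn": -0.008}, {"fingers": -1, "dx": 25, "dy": -16, "dz": 0, "turn": 0}, {"fingers": -1, "dx": 0, "dy": 0, "dz": 0, "turn": 0}, {"fingers": -1, "dx": 0, "dy": 0, "dz": 0, "turn": 0}])

```text
clock: 2.88
position: [0.6061, 0.1683, 0.2426]
ee_rot: [-0.001, 0.831, 0.557, 0.003]
contact_force: [-1.4, 1.3, -0.5]
width: 0.0855
```

```bash
python3 - <<'E'
from h import *
s=get_state(); print(s["position"],2*np.arctan2(s["ee_rot"][2],s["ee_rot"][1]),s["ee_rot"])
E
```

```text
[0.60605222 0.16829942 0.24261255] 1.1814377968780987 [-0.00143023  0.83053474  0.55695438  0.00343675]
```

Emit:
play_rows(series=[{"fingers": -1, "dx": 0, "dy": 2, "dz": -20, "turn": 0.004}, {"fingers": -1, "dx": 0, "dy": 0, "dz": -22, "turn": 0}, {"fingers": -1, "dx": 0, "dy": 0, "dz": -22, "turn": 0}, {"fingers": -1, "dx": 0, "dy": 0, "dz": -22, "turn": 0}, {"fingers": -1, "dx": 0, "dy": 0, "dz": -20, "turn": 0}, {"fingers": -1, "dx": 0, "dy": 0, "dz": -18, "turn": 0}, {"fingers": -1, "dx": 0, "dy": 0, "dz": -14, "turn": 0}, {"fingers": -1, "dx": 0, "dy": 0, "dz": 0, "turn": 0}, {"fingers": -1, "dx": 0, "dy": 0, "dz": 0, "turn": 0}])

```text
clock: 3.63
position: [0.5979, 0.1777, 0.1021]
ee_rot: [-0.003, 0.828, 0.561, 0.005]
contact_force: [0.9, -0.2, 0.8]
width: 0.0855
```

```bash
python3 - <<'E'
from h import *
s=get_state(); print(s["position"],2*np.arctan2(s["ee_rot"][2],s["ee_rot"][1]),s["contact_force"])
save(get_image("scene"),"g.png",(220,120,400,300),3)
E
```

```text
[0.59794079 0.1777078  0.10213154] 1.1913447222424887 [ 0.86227584 -0.21824746  0.78207404]
```

View pics/g.png

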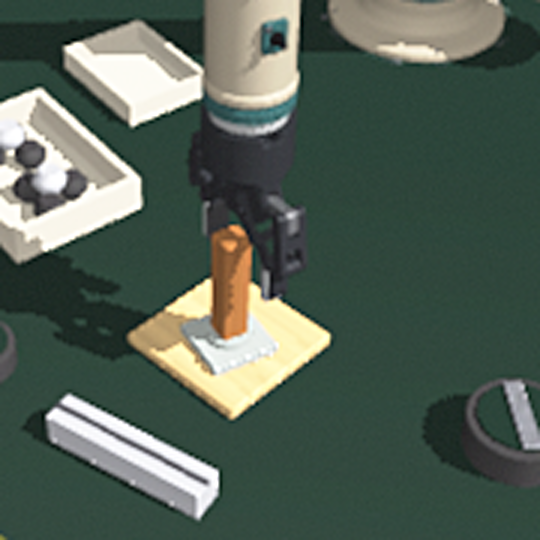

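The jaws straddle the post top at about (232,240) in the crop. The descent drifted sideways by about 8 mm, so I'll correct that and then close.

Emit:
play_rows(series=[{"fingers": -1, "dx": 7.5, "dy": -7.5, "dz": -4, "turn": -0.004}, {"fingers": -1, "dx": 0, "dy": 0, "dz": 0, "turn": 0}, {"fingers": -1, "dx": 0, "dy": 0, "dz": 0, "turn": 0}])

```text
clock: 3.93
position: [0.6072, 0.1708, 0.1013]
ee_rot: [-0.002, 0.829, 0.56, 0.007]
contact_force: [-0.0, 0.9, 0.4]
width: 0.0854
```

```bash
python3 - <<'E'
from h import *
s=get_state(); print(s["position"],2*np.arctan2(s["ee_rot"][2],s["ee_rot"][1]),s["contact_force"])
E
```

```text
[0.60721664 0.17079228 0.10125805] 1.1884733600989092 [-0.01029513  0.85229234  0.39101877]
```

Emit:
play_rows(series=[{"fingers": 1, "dx": -1, "dy": -0.5, "dz": 0, "turn": 0}, {"fingers": 1, "dx": 0, "dy": 0, "dz": 0, "turn": 0}, {"fingers": 1, "dx": 0, "dy": 0, "dz": 0, "turn": 0}, {"fingers": 1, "dx": 0, "dy": 0, "dz": 0, "turn": 0}, {"fingers": 1, "dx": 0, "dy": 0, "dz": 0, "turn": 0}, {"fingers": 1, "dx": 0, "dy": 0, "dz": 0, "turn": 0}, {"fingers": 1, "dx": 0, "dy": 0, "dz": 0, "turn": 0}, {"fingers": 1, "dx": 0, "dy": 0, "dz": 0, "turn": 0}], squeeze=100)

```text
clock: 4.6
position: [0.6079, 0.1696, 0.1038]
ee_rot: [-0.001, 0.829, 0.559, 0.009]
contact_force: [0.9, 0.3, -0.6]
width: 0.0253
```

Emit:
play_rows(series=[{"fingers": 1, "dx": 0, "dy": 0, "dz": 8, "turn": 0}, {"fingers": 1, "dx": 0, "dy": 0, "dz": 15, "turn": 0}, {"fingers": 1, "dx": 0, "dy": 0, "dz": 18, "turn": 0}, {"fingers": 1, "dx": 0, "dy": 0, "dz": 18, "turn": 0}, {"fingers": 1, "dx": 0, "dy": 0, "dz": 18, "turn": 0}, {"fingers": 1, "dx": 0, "dy": 0, "dz": 0, "turn": 0}])

```text
clock: 5.1
position: [0.6024, 0.169, 0.1791]
ee_rot: [-0.004, 0.829, 0.56, 0.002]
contact_force: [1.2, 0.5, -3.4]
width: 0.0248
```

Emit:
play_rows(series=[{"fingers": 1, "dx": -2, "dy": -15, "dz": 0, "turn": 0.02}, {"fingers": 1, "dx": -5, "dy": -28, "dz": 0, "turn": 0.02}, {"fingers": 1, "dx": -5, "dy": -28, "dz": 0, "turn": 0.02}, {"fingers": 1, "dx": -5, "dy": -28, "dz": 0, "turn": 0.02}, {"fingers": 1, "dx": -5, "dy": -28, "dz": 0, "turn": 0.02}, {"fingers": 1, "dx": -5, "dy": -28, "dz": 0, "turn": 0}, {"fingers": 1, "dx": -5, "dy": -28, "dz": 0, "turn": 0}, {"fingers": 1, "dx": -5, "dy": -28, "dz": 0, "turn": 0}, {"fingers": 1, "dx": -3, "dy": -20, "dz": 0, "turn": 0}, {"fingers": 1, "dx": -1, "dy": -10, "dz": 0, "turn": 0}, {"fingers": 1, "dx": 0, "dy": 0, "dz": 0, "turn": 0}, {"fingers": 1, "dx": 0, "dy": 0, "dz": 0, "turn": 0}])

```text
clock: 6.1
position: [0.5513, -0.078, 0.1675]
ee_rot: [-0.012, 0.797, 0.604, -0.003]
contact_force: [0.9, 0.3, -4.4]
width: 0.0248
```

```bash
cat > t.py <<'E'
from h import *
s=get_state(); q=s["ee_rot"]; print(s["clock"],np.round(s["position"]*1e3,1),"ang",2*np.arctan2(q[2],q[1]),"tilt",q[0],q[3],s["contact_force"])
E
python3 - <<'E'
from t import *
top=get_image("top"); sc=get_image("scene"); ims=[top,sc]
p=s["position"]; x0=[p[0]-.002,p[1],p[2]-.0915,2*np.arctan2(q[2],q[1])-np.pi/2]
# scene only, colour mask of plate+post
tam=[boxpts(.064,.064,0,.010),boxpts(.026,.026,.01,.09)]
im=sc; u=proj(im,place(boxpts(.064,.064,0,.01),*x0)); print(u.min(0),u.max(0))
c=im["pixels"][:,:,::-1].copy(); cv2.polylines(c,[cv2.convexHull(u.astype(np.int32))],True,(0,0,255))
a=cv2.resize(c[100:250,160:330],None,fx=2.3,fy=2.3)
c=top["pixels"][:,:,::-1].copy(); u=proj(top,place(boxpts(.064,.064,0,.01),*x0)); cv2.polylines(c,[cv2.convexHull(u.astype(np.int32))],True,(0,0,255))
b=cv2.resize(c[140:290,230:400],None,fx=2.3,fy=2.3)
cv2.imwrite("pics/over.png",np.hstack([a,b]))
E
```

```text
6.1 [551.3 -78.  167.5] ang 1.2967740143673039 tilt -0.011722188382666256 -0.0034873895493043555 [ 0.87631774  0.2594995  -4.40710467]
[225.94627012 158.74318004] [255.97980719 179.7447423 ]
```

View pics/over.png

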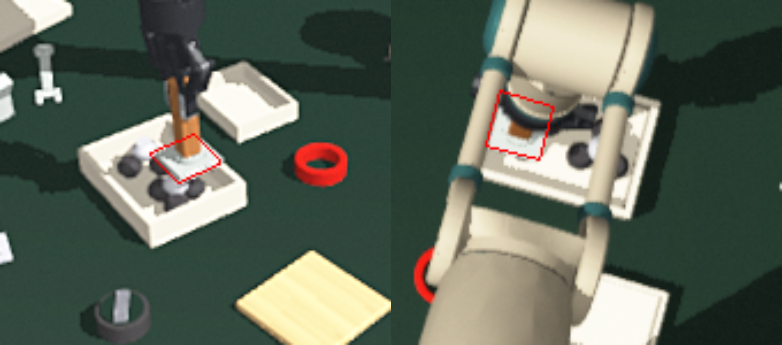

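The plate follows its prediction to within a few mm in both crops: scene crop at about (190,158), top crop at about (520,130). I'll add a grip-relative plate prediction that includes tool tilt, then correct and press.

```bash
cat >> t.py <<'E'
from scipy.spatial.transform import Rotation as Ro
def T(p,q): M=np.eye(4); M[:3,:3]=Ro.from_quat(np.r_[q[1:],q[0]]).as_matrix(); M[:3,3]=p; return M
G=np.linalg.inv(T([.6075,.1698,.1036],np.array([-.001,.829,.559,.009])))@T([.6056,.1702,.012],np.array([np.cos(-.1925),0,0,np.sin(-.1925)]))
def plate():
    s=get_state(); M=T(s["position"],s["ee_rot"])@G; e=Ro.from_matrix(M[:3,:3]).as_euler("ZYX"); return M[:3,3],e
p,e=plate(); print("plate mm",np.round(p*1e3,1),"yaw,pitch,roll",np.round(e,3))
for n,t in dict(L=[.557,-.0905],R=[.528,-.177],B=[.6055,.1702]).items(): print(n,np.round((np.array(t)-p[:2])*1e3,1))
E
python3 t.py
```

```text
6.2 [551.6 -77.3 167.7] ang 1.2985517674436924 tilt -0.011482423968644647 -0.0034708606105248035 [-0.30455779  0.28298571 -3.76219634]
plate mm [546.8 -77.1  76.3] yaw,pitch,roll [-0.273  0.031 -0.008]
L [ 10.2 -13.4]
R [-18.8 -99.9]
B [ 58.7 247.3]
```

Emit:
play_rows(series=[{"fingers": 1, "dx": 5, "dy": -7, "dz": 0, "turn": 0}, {"fingers": 1, "dx": 5, "dy": -7, "dz": -6, "turn": 0}, {"fingers": 1, "dx": 0, "dy": 0, "dz": -8, "turn": 0}, {"fingers": 1, "dx": 0, "dy": 0, "dz": 0, "turn": 0}, {"fingers": 1, "dx": 0, "dy": 0, "dz": 0, "turn": 0}])

```text
clock: 6.62
position: [0.5644, -0.0883, 0.1521]
ee_rot: [-0.012, 0.795, 0.607, -0.002]
contact_force: [0.2, -0.2, -2.9]
width: 0.0249
```

```bash
python3 t.py
```

```text
6.6167 [564.4 -88.3 152.1] ang 1.304262473448562 tilt -0.011613296735616983 -0.00245062647417551 [ 0.20374662 -0.19210076 -2.89706515]
plate mm [559.6 -87.9  60.6] yaw,pitch,roll [-0.267  0.03  -0.006]
L [-2.6 -2.6]
R [-31.6 -89.1]
B [ 45.9 258.1]
```

Emit:
play_rows(series=[{"fingers": 1, "dx": -2, "dy": -2, "dz": -4, "turn": -0.012}, {"fingers": 1, "dx": 0, "dy": 0, "dz": -5, "turn": 0}, {"fingers": 1, "dx": 0, "dy": 0, "dz": -4, "turn": 0}, {"fingers": 1, "dx": 0, "dy": 0, "dz": -4, "turn": 0}, {"fingers": 1, "dx": 0, "dy": 0, "dz": -4, "turn": 0}])

```text
clock: 7.03
position: [0.5631, -0.0899, 0.1309]
ee_rot: [-0.011, 0.799, 0.602, -0.001]
contact_force: [-0.7, 0.6, -0.5]
width: 0.0248
```

```bash
python3 t.py
```

```text
7.0333 [563.1 -89.9 130.9] ang 1.291825981475633 tilt -0.01066280998772978 -0.0012943960728287634 [-0.69009864  0.60211336 -0.45147258]
plate mm [558.7 -89.5  39.4] yaw,pitch,roll [-0.28   0.027 -0.005]
L [-1.7 -1. ]
R [-30.7 -87.5]
B [ 46.8 259.7]
```

Emit:
play_rows(series=[{"fingers": 1, "dx": 0, "dy": 0, "dz": -4, "turn": 0}, {"fingers": 1, "dx": 0, "dy": 0, "dz": -4, "turn": 0}, {"fingers": 1, "dx": 0, "dy": 0, "dz": -4, "turn": 0}])

```text
clock: 7.28
position: [0.5641, -0.0904, 0.124]
ee_rot: [-0.009, 0.798, 0.602, -0.0]
contact_force: [-10.6, 2.2, 39.9]
width: 0.0253
```

```bash
python3 t.py
```

```text
7.2833 [564.1 -90.4 124. ] ang 1.2921125888949048 tilt -0.008878033934134742 -0.0001295598904546452 [-10.58592262   2.16030042  39.87688439]
plate mm [560.  -90.1  32.5] yaw,pitch,roll [-0.279  0.023 -0.006]
L [-3.  -0.4]
R [-32.  -86.9]
B [ 45.5 260.3]
```

Emit:
play_rows(series=[{"fingers": 1, "dx": 0, "dy": 0, "dz": -1.5, "turn": 0}, {"fingers": 1, "dx": 0, "dy": 0, "dz": 6, "turn": 0}, {"fingers": 1, "dx": 0, "dy": 0, "dz": 12, "turn": 0}, {"fingers": 1, "dx": 0, "dy": 0, "dz": 14, "turn": 0}, {"fingers": 1, "dx": -8, "dy": -20, "dz": 5, "turn": 0}, {"fingers": 1, "dx": -8, "dy": -22, "dz": 0, "turn": 0}, {"fingers": 1, "dx": -8, "dy": -22, "dz": 0, "turn": 0}, {"fingers": 1, "dx": -6, "dy": -15, "dz": 0, "turn": 0}, {"fingers": 1, "dx": 0, "dy": 0, "dz": 0, "turn": 0}, {"fingers": 1, "dx": 0, "dy": 0, "dz": 0, "turn": 0}])

```text
clock: 8.12
position: [0.5316, -0.1704, 0.1599]
ee_rot: [-0.011, 0.798, 0.603, -0.0]
contact_force: [-0.5, -0.5, -3.8]
width: 0.0252
```

```bash
python3 t.py
```

```text
8.1167 [ 531.6 -170.4  159.9] ang 1.2943835666188142 tilt -0.010601491762654663 -0.0004533841401602322 [-0.50523755 -0.45056688 -3.789171  ]
plate mm [ 527.3 -169.9   68.4] yaw,pitch,roll [-0.277  0.026 -0.004]
L [29.7 79.4]
R [ 0.7 -7.1]
B [ 78.2 340.1]
```

Emit:
play_rows(series=[{"fingers": 1, "dx": 1, "dy": -7, "dz": -5, "turn": 0}, {"fingers": 1, "dx": 0, "dy": 0, "dz": -6, "turn": 0}, {"fingers": 1, "dx": 0, "dy": 0, "dz": -4, "turn": 0}, {"fingers": 1, "dx": 0, "dy": 0, "dz": -3, "turn": 0}, {"fingers": 1, "dx": 0, "dy": 0, "dz": -3, "turn": 0}])

```text
clock: 8.53
position: [0.5342, -0.1757, 0.1366]
ee_rot: [-0.011, 0.797, 0.604, 0.0]
contact_force: [0.4, -0.2, -0.7]
width: 0.0251
```

```bash
python3 t.py
```

```text
8.5333 [ 534.2 -175.7  136.6] ang 1.2960995399918829 tilt -0.010948274289502843 0.00047998723598766395 [ 0.41524954 -0.15404099 -0.70314264]
plate mm [ 530.  -175.    45.1] yaw,pitch,roll [-0.275  0.025 -0.002]
L [27.  84.5]
R [-2. -2.]
B [ 75.5 345.2]
```

Emit:
play_rows(series=[{"fingers": 1, "dx": -1, "dy": -1, "dz": -4, "turn": -0.004}, {"fingers": 1, "dx": 0, "dy": 0, "dz": -4, "turn": 0}, {"fingers": 1, "dx": 0, "dy": 0, "dz": -4, "turn": 0}, {"fingers": 1, "dx": 0, "dy": 0, "dz": -4, "turn": 0}])

```text
clock: 8.87
position: [0.5344, -0.1758, 0.1239]
ee_rot: [-0.01, 0.798, 0.603, 0.001]
contact_force: [-11.9, 4.4, 50.7]
width: 0.0248
```

```bash
python3 t.py
```

```text
8.8667 [ 534.4 -175.8  123.9] ang 1.2939535287073325 tilt -0.009637635737876392 0.001215911270418514 [-11.89607871   4.3880385   50.69047152]
plate mm [ 530.4 -175.3   32.3] yaw,pitch,roll [-0.277  0.022 -0.002]
L [26.6 84.8]
R [-2.4 -1.7]
B [ 75.1 345.5]
```

Emit:
play_rows(series=[{"fingers": 1, "dx": 0, "dy": 0, "dz": 6, "turn": 0}, {"fingers": 1, "dx": 0, "dy": 0, "dz": 14, "turn": 0}, {"fingers": 1, "dx": 0, "dy": 0, "dz": 16, "turn": 0}, {"fingers": 1, "dx": 0, "dy": 0, "dz": 16, "turn": 0}, {"fingers": 1, "dx": 3, "dy": 14, "dz": 8, "turn": 0}, {"fingers": 1, "dx": 6, "dy": 28, "dz": 0, "turn": 0}, {"fingers": 1, "dx": 6, "dy": 28, "dz": 0, "turn": 0}, {"fingers": 1, "dx": 6, "dy": 28, "dz": 0, "turn": 0}, {"fingers": 1, "dx": 6, "dy": 28, "dz": 0, "turn": 0}, {"fingers": 1, "dx": 6, "dy": 28, "dz": 0, "turn": 0}, {"fingers": 1, "dx": 6, "dy": 28, "dz": 0, "turn": -0.02}, {"fingers": 1, "dx": 6, "dy": 28, "dz": 0, "turn": -0.02}, {"fingers": 1, "dx": 6, "dy": 28, "dz": 0, "turn": -0.02}, {"fingers": 1, "dx": 6, "dy": 28, "dz": 0, "turn": -0.02}, {"fingers": 1, "dx": 6, "dy": 28, "dz": 0, "turn": -0.02}, {"fingers": 1, "dx": 3, "dy": 15, "dz": 0, "turn": 0}, {"fingers": 1, "dx": 0, "dy": 0, "dz": 0, "turn": 0}, {"fingers": 1, "dx": 0, "dy": 0, "dz": 0, "turn": 0}])

```text
clock: 10.37
position: [0.5924, 0.1602, 0.1757]
ee_rot: [-0.018, 0.829, 0.559, -0.003]
contact_force: [0.4, -0.9, -4.5]
width: 0.0248
```

```bash
python3 - <<'E'
from t import *
top=get_image("top"); sc=get_image("scene")
a=rect(top,.42,.68,-.27,-.01,.032,1500); b=cv2.resize(sc["pixels"][140:210,190:270,::-1],(446,390),interpolation=cv2.INTER_CUBIC)
cv2.imwrite("pics/after.png",np.hstack([a[:390],b[:,:400]]))
E
```

```text
10.3667 [592.4 160.2 175.7] ang 1.187771034530594 tilt -0.017884820175821808 -0.0033170798990117215 [ 0.39252304 -0.94043807 -4.51494689]
plate mm [586.9 161.9  84.2] yaw,pitch,roll [-0.383  0.042 -0.002]
L [ -29.9 -252.4]
R [ -58.9 -338.9]
B [18.6  8.3]
```

View pics/after.png

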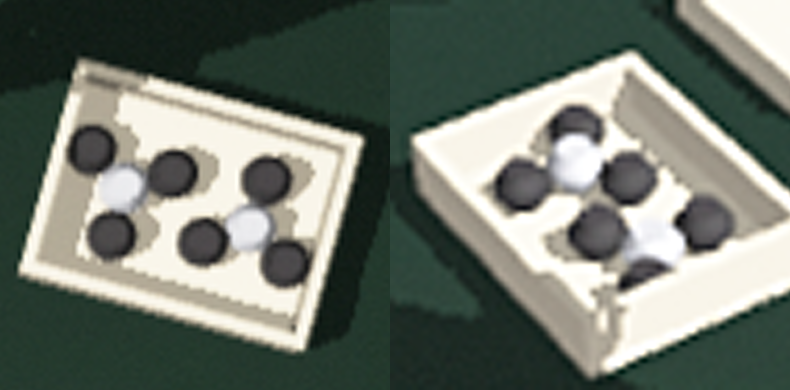

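After pressing, the picture shows all eight slugs separate on the floor. The aluminium ones sit at rectified (122,187) and (250,228), with irons around them at contact spacing. I'll put the tamper back now and check the heights afterwards.

Emit:
play_rows(series=[{"fingers": 1, "dx": 8, "dy": 3, "dz": -6, "turn": 0}, {"fingers": 1, "dx": 8, "dy": 3, "dz": -10, "turn": 0}, {"fingers": 1, "dx": 0, "dy": 0, "dz": -12, "turn": 0}, {"fingers": 1, "dx": 0, "dy": 0, "dz": -12, "turn": 0}, {"fingers": 1, "dx": 0, "dy": 0, "dz": -10, "turn": 0}, {"fingers": 1, "dx": 0, "dy": 0, "dz": -6, "turn": 0}, {"fingers": 1, "dx": 0, "dy": 0, "dz": 0, "turn": 0}, {"fingers": 1, "dx": 0, "dy": 0, "dz": 0, "turn": 0}])

```text
clock: 11.13
position: [0.6128, 0.159, 0.1131]
ee_rot: [-0.017, 0.832, 0.555, -0.004]
contact_force: [-0.0, 0.6, -4.2]
width: 0.0251
```

```bash
python3 t.py
```

```text
11.1333 [612.8 159.  113.1] ang 1.1768959381746242 tilt -0.016815549810584463 -0.0036415640884361515 [-0.00648593  0.55802627 -4.2108047 ]
plate mm [607.3 160.5  21.6] yaw,pitch,roll [-0.394  0.04  -0.003]
L [ -50.3 -251. ]
R [ -79.3 -337.5]
B [-1.8  9.7]
```

Emit:
play_rows(series=[{"fingers": 1, "dx": -4, "dy": 4, "dz": -3, "turn": 0}, {"fingers": 1, "dx": 0, "dy": 0, "dz": -3, "turn": 0}, {"fingers": 1, "dx": 0, "dy": 0, "dz": -2.5, "turn": 0}, {"fingers": 1, "dx": 0, "dy": 0, "dz": -2, "turn": 0}])

```text
clock: 11.47
position: [0.6096, 0.1632, 0.1047]
ee_rot: [-0.016, 0.832, 0.555, -0.002]
contact_force: [-4.1, -0.3, 12.6]
width: 0.0251
```

```bash
python3 t.py
```

```text
11.4667 [609.6 163.2 104.7] ang 1.1763297494643763 tilt -0.016042239261186256 -0.002094804057466556 [-4.13026274 -0.26782921 12.56353475]
plate mm [604.4 164.8  13.3] yaw,pitch,roll [-0.395  0.037 -0.002]
L [ -47.4 -255.3]
R [ -76.4 -341.8]
B [1.1 5.4]
```

Emit:
play_rows(series=[{"fingers": 1, "dx": 0, "dy": 0, "dz": -1.5, "turn": 0}, {"fingers": 1, "dx": 0, "dy": 0, "dz": 0, "turn": 0}, {"fingers": 1, "dx": 0, "dy": 0, "dz": 0, "turn": 0}, {"fingers": 1, "dx": 0, "dy": 0, "dz": 0, "turn": 0}], squeeze=20)

```text
clock: 11.8
position: [0.61, 0.1637, 0.1058]
ee_rot: [-0.015, 0.832, 0.555, -0.0]
contact_force: [0.5, -0.6, -3.7]
width: 0.0247
```

```bash
python3 t.py
```

```text
11.8 [610.  163.7 105.8] ang 1.1772338112276706 tilt -0.015075344569065856 -0.000407885957339614 [ 0.53251703 -0.58460264 -3.72635942]
plate mm [605.3 165.3  14.3] yaw,pitch,roll [-0.394  0.034 -0.   ]
L [ -48.3 -255.8]
R [ -77.3 -342.3]
B [0.2 4.9]
```

Emit:
play_rows(series=[{"fingers": 1, "dx": 0, "dy": 0, "dz": -2, "turn": 0}, {"fingers": 1, "dx": 0, "dy": 0, "dz": -2, "turn": 0}, {"fingers": 0.6, "dx": 0, "dy": 0, "dz": -1, "turn": 0}, {"fingers": 0.2, "dx": 0, "dy": 0, "dz": 0, "turn": 0}, {"fingers": -0.2, "dx": 0, "dy": 0, "dz": 0, "turn": 0}, {"fingers": -0.6, "dx": 0, "dy": 0, "dz": 0, "turn": 0}, {"fingers": -1, "dx": 0, "dy": 0, "dz": 0, "turn": 0}, {"fingers": -1, "dx": 0, "dy": 0, "dz": 0, "turn": 0}, {"fingers": -1, "dx": 0, "dy": 0, "dz": 0, "turn": 0}, {"fingers": -1, "dx": 0, "dy": 0, "dz": 0, "turn": 0}])

```text
clock: 12.63
position: [0.6129, 0.1644, 0.1057]
ee_rot: [-0.014, 0.832, 0.555, 0.003]
contact_force: [-0.1, -0.0, -0.4]
width: 0.0855
```

```bash
python3 - <<'E'
from t import *
save(get_image("scene"),"rel.png",(220,120,400,300),3)
E
```

```text
12.6333 [612.9 164.4 105.7] ang 1.177299017233508 tilt -0.013566662110729159 0.003326983966577822 [-0.057157   -0.03621723 -0.44455222]
plate mm [608.9 166.2  14.2] yaw,pitch,roll [-0.394  0.027  0.005]
L [ -51.9 -256.7]
R [ -80.9 -343.2]
B [-3.4  4. ]
```

View pics/rel.png

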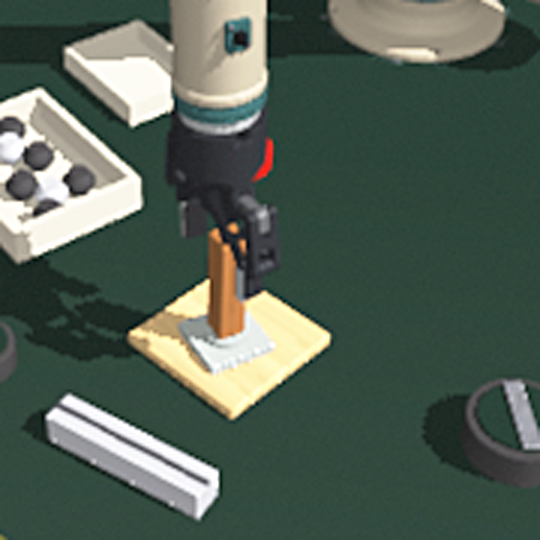

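The tamper stands upright on the board with the jaws open on either side of its post, which shows at (228,280) in the crop. Retreating straight up, then aside.

Emit:
play_rows(series=[{"fingers": -1, "dx": 0, "dy": 0, "dz": 12, "turn": 0}, {"fingers": -1, "dx": 0, "dy": 0, "dz": 18, "turn": 0}, {"fingers": -1, "dx": 0, "dy": 0, "dz": 20, "turn": 0}, {"fingers": -1, "dx": 0, "dy": 0, "dz": 20, "turn": 0}, {"fingers": -1, "dx": 0, "dy": 0, "dz": 20, "turn": 0}, {"fingers": -1, "dx": 0, "dy": 0, "dz": 20, "turn": 0}, {"fingers": -1, "dx": -12, "dy": 15, "dz": 5, "turn": 0}, {"fingers": -1, "dx": -22, "dy": 25, "dz": 0, "turn": 0}, {"fingers": -1, "dx": -22, "dy": 25, "dz": 0, "turn": 0}, {"fingers": -1, "dx": -22, "dy": 25, "dz": 0, "turn": 0}, {"fingers": -1, "dx": -22, "dy": 25, "dz": 0, "turn": 0}, {"fingers": -1, "dx": -22, "dy": 25, "dz": 0, "turn": 0}, {"fingers": -1, "dx": -22, "dy": 25, "dz": 0, "turn": 0}, {"fingers": -1, "dx": -22, "dy": 25, "dz": 0, "turn": 0}, {"fingers": -1, "dx": -22, "dy": 25, "dz": 0, "turn": 0}, {"fingers": -1, "dx": -22, "dy": 25, "dz": 0, "turn": 0}, {"fingers": -1, "dx": -22, "dy": 25, "dz": 0, "turn": 0}, {"fingers": -1, "dx": 0, "dy": 0, "dz": 0, "turn": 0}])

```text
clock: 14.18
position: [0.3702, 0.4367, 0.2249]
ee_rot: [-0.014, 0.834, 0.552, 0.004]
contact_force: [-0.1, 0.1, 0.2]
width: 0.0854
```

```bash
python3 - <<'E'
from t import *
top=get_image("top"); sc=get_image("scene"); ims=[top,sc]
a=np.linspace(0,2*np.pi,24,endpoint=False)
slug=np.vstack([np.c_[r*np.cos(a),r*np.sin(a),0*a+z] for r,z in((.01,-.013),(.017,-.003),(.017,.003),(.01,.013))])
cost=lambda m,p:0
tam=[boxpts(.064,.064,0,.010),boxpts(.026,.026,.01,.126)]
net=[masks_of(i,"tamper")[0]["region"] for i in ims]; print("tamper",fit(ims,net,tam,[.606,.166,.012,-.39],[.006,.006,.004,.1]))
# rect px (1500/m, x0=.68,y=-.01) at z=.032 of slugs in after.png
irons=[(92,148),(173,173),(112,236),(265,182),(203,243),(286,263)]; al=[(122,187),(250,228)]
for nm,L in (("iron",irons),("al",al)):
    for c,r in L:
        x,y=.68-r/1500,-.01-c/1500; ms=[]
        for im in ims:
            I=im["pixels"].astype(int); roi=np.zeros((384,512),np.uint8)
            u=proj(im,np.array([[x,y,.02]]))[0]; cv2.circle(roi,tuple(int(v) for v in u.round()),10,1,-1)
            d=I[...,2]-I[...,0]; v=I.sum(-1)
            m=(roi>0)&((v<290)&(abs(d)<25) if nm=="iron" else (d>3)&(v>300))
            n,l,s,ce=cv2.connectedComponentsWithStats(m.astype(np.uint8)); ms.append(l==1+np.argmax(s[1:,4]) if n>1 else m)
        f,e=fit(ims,ms,[slug],[x,y,.022,0],[.004,.004,.006,.01]); print(nm,np.round(f[:3]*1e3,1),round(e,1),[m.sum() for m in ms])
A=rect(top,.42,.73,-.27,.28,.032,1200); B=cv2.resize(sc["pixels"][130:270,170:340,::-1],(474,390),interpolation=cv2.INTER_CUBIC)
cv2.imwrite("pics/final.png",np.vstack([A,cv2.resize(sc["pixels"][145:265,190:410,::-1],(A.shape[1],int(A.shape[1]*120/220)),interpolation=cv2.INTER_CUBIC)])[:,:])
print(A.shape)
E
cd pics; python3 -c "
import cv2;i=cv2.imread('final.png');s=min(1,590/i.shape[0]);cv2.imwrite('final1.png',cv2.resize(i,None,fx=s,fy=s))"
```

```text
14.1833 [370.2 436.7 224.9] ang 1.1685143798982363 tilt -0.014437858580169266 0.004222538617631018 [-0.11215989  0.14880278  0.23779799]
plate mm [366.2 438.7 133.4] yaw,pitch,roll [-0.403  0.028  0.007]
L [ 190.8 -529.2]
R [ 161.8 -615.7]
B [ 239.3 -268.5]
tamper (array([ 0.60532129,  0.16640062,  0.0133072 , -0.43962807]), np.float64(155.25))
iron [580.6 -72.3  23.7] 83.9 [np.int64(112), np.int64(26)]
iron [ 566.2 -126.2   20.8] 24.9 [np.int64(115), np.int64(81)]
iron [524.6 -84.3  21.7] 24.2 [np.int64(119), np.int64(78)]
iron [ 561.8 -189.1   20.6] 28.8 [np.int64(117), np.int64(73)]
iron [ 519.6 -145.7   21.3] 30.6 [np.int64(115), np.int64(71)]
iron [ 505.7 -203.2   23.5] 54.9 [np.int64(115), np.int64(44)]
al [556.9 -94.1  23. ] 113.6 [np.int64(43), np.int64(60)]
al [ 530.2 -179.1   23.8] 91.1 [np.int64(48), np.int64(73)]
(372, 660, 3)
```

View pics/final1.png

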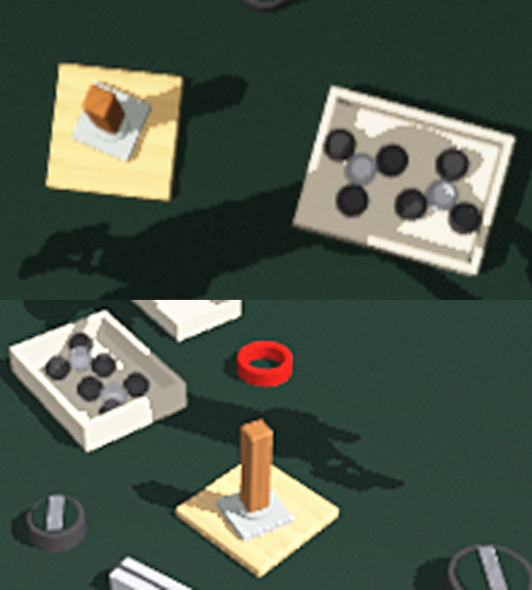

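The tamper is upright on its board and the slugs look level. The colour masks for the aluminium slugs were too sparse to measure their height, so I'll repeat the check with network masks.

```bash
python3 - <<'E'
from h import *
a=np.linspace(0,2*np.pi,24,endpoint=False)
slug=np.vstack([np.c_[r*np.cos(a),r*np.sin(a),0*a+z] for r,z in((.01,-.013),(.017,-.003),(.017,.003),(.01,.013))])
top=get_image("top"); sc=get_image("scene"); ims=[top,sc]
M=[[m for m in masks_of(i,"slug7")+masks_of(i,"slug1") if m["region"].sum()<220] for i in ims]
for nm,x,y in (("alL",.557,-.092),("alR",.529,-.178),("ir",.566,-.126),("ir",.525,-.084),("ir",.562,-.189),("ir",.520,-.146)):
    ms=[];d=[]
    for im,L in zip(ims,M):
        u=proj(im,[[x,y,.02]])[0]; b=min(L,key=lambda m:np.hypot(*(m["xy"]-u))); d.append(np.round(b["xy"]-u,1)); ms.append(b["region"])
    f,e=fit(ims,ms,[slug],[x,y,.022,0],[.004,.004,.006,.01]); print(nm,np.round(f[:3]*1e3,1),round(e,1),[m.sum() for m in ms],d, np.round(tri(ims,[np.argwhere(m)[:,::-1].mean(0) for m in ms])*1e3,1))
E
```

```text
alL [552.3 -91.4  37.2] 169.9 [np.int64(125), np.int64(90)] [array([-1.1, -0.2]), array([ 9.3, -4.6])] [545.3 -82.7  39.8]
alR [ 528.4 -177.9   20.7] 164.2 [np.int64(125), np.int64(69)] [array([0.1, 3.1]), array([10.2,  0.6])] [ 520.  -167.6   16.5]
ir [ 565.2 -127.4   22.3] 196.1 [np.int64(86), np.int64(69)] [array([1.9, 1.7]), array([  6.6, -11.4])] [ 555.6 -116.8   60.1]
ir [523.7 -84.3  23.6] 35.2 [np.int64(94), np.int64(90)] [array([0.7, 2.5]), array([ 0.3, -0.5])] [523.  -84.1  22.9]
ir [ 560.1 -188.4   22.1] 30.6 [np.int64(122), np.int64(68)] [array([-1.4,  1.9]), array([-1.6,  1.1])] [ 560.2 -188.5   22.7]
ir [ 529.1 -179.2   13.6] 164.1 [np.int64(125), np.int64(69)] [array([11.4,  0. ]), array([ 1. , -1.8])] [ 520.  -167.6   16.5]
```

Network masks mismatched the aluminium slugs in the scene view (9–10 px off), so those values don't count. As a last check I'll overlay floor-level outlines, with xy taken from the top view, on the scene view.

```bash
python3 - <<'E'
from h import *
a=np.linspace(0,2*np.pi,32,endpoint=False)
slug=np.vstack([np.c_[r*np.cos(a),r*np.sin(a),0*a+z] for r,z in((.01,-.013),(.017,-.003),(.017,.003),(.01,.013))])
top=get_image("top"); sc=get_image("scene")
S=10
pts=[(92,148),(173,173),(112,236),(265,182),(203,243),(286,263),(122,187),(250,228)]
def draw(im,c0,zs):
    p=cv2.resize(im["pixels"][c0[1]:c0[1]+c0[3],c0[0]:c0[0]+c0[2],::-1],None,fx=S*.5,fy=S*.5,interpolation=cv2.INTER_CUBIC)
    for i,(c,r) in enumerate(pts):
        w=np.array([.68-r/1500,-.01-c/1500,.032]); u=proj(top,w)[0]
        for z,col in zs:
            q=back(top,u,z); h=cv2.convexHull(proj(im,slug+q).astype(np.float32))
            cv2.polylines(p,[np.int32((h+.5-np.array(c0[:2]))*S*.5)],True,col,1)
    return p
A=draw(top,(262,165,90,75),[(.019,(0,0,255))]); B=draw(sc,(190,138,80,75),[(.019,(0,0,255)),(.025,(0,255,0))])
cv2.imwrite("pics/chk.png",cv2.resize(np.hstack([A,B]),(799,353)))
E
```

```text
(no output)
```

View pics/chk.png

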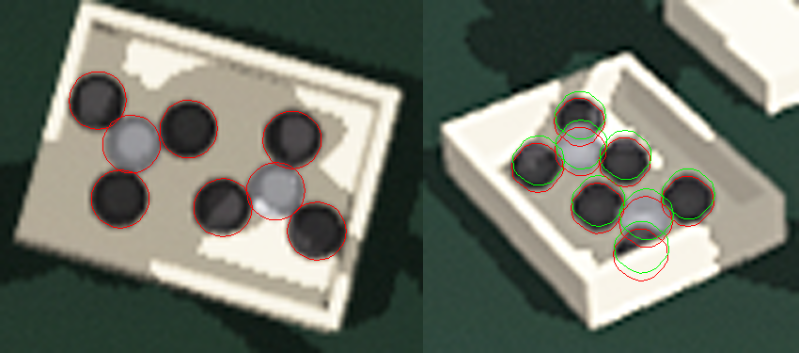

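The overlay shows the aluminium slugs, at (580,150) and (645,215), at the same height as the irons, and none overlap in the top view. Handing in.

```bash
python3 -c "
from rig import *
print(sign_off())"
```

```text
the job is handed in; nothing more can be done
None
```

I pressed both heaps flat with the tamper, stood it back upright on its board, let go and handed the job in at about 15 s of the 51 s allowed.

**Pressing:** In each half the plate came down to about 32 mm, the height of the slug tops when they lie flat. The last force readings there were about 40 N and 51 N.

**Slugs:** In the last pictures all eight lie apart. Outlines drawn at floor height fit the aluminium slugs as well as the iron ones. All of them read about 2 mm high, which matches the camera calibration.

**Tamper:** The picture shows it upright on the board. The fit from two views puts it at (0.605, 0.166) m, with its underside at about 13 mm, against 12 mm for the board's top. The gripper is open and well clear.

**Checks that failed or disagreed:**
- **Aluminium slug heights:** I could not measure these directly. The colour masks were too sparse (23–24 mm, against 19 mm expected), and the network masks picked out the wrong slugs. Their level rests on the plate height, the force, the spacing and the outlines.
- **Tool tilt:** The tool tilted by up to about 2.4° while carrying the tamper, so one edge of the plate touched the board first. It stood flat once released.

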